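Transfer a row of lab jars to the carrying rack in reverse order

TASK

Move the four containers from the rack with the cork pads into the empty rack, one to a bay, in reverse order: what stands at the left end of the first rack (seen from the robot) goes to the right end of the empty one, the second from the left goes second from the right, and so on. Keep them upright and set each down flat in the middle of its bay; do not push the other things on the bench about.

Things in the scene. Friction and masses are not known exactly. Their poses are not given: they have to be found in the camera images.
- drop_bottle: slim white screw-lid bottle, the thinnest: 36 mm diameter, 58 mm high; a loose closed solid cylinder, 0.03 to 0.3 kg. Origin: centre of its underside; z up along its axis. It starts upright on its cork pad, up to 15 mm off its centre, in a bay of rack_full.
- sealer_jar: amber-brown screw-lid jar, 49 mm diameter, 64 mm high; a loose closed solid cylinder, 0.03 to 0.3 kg. Origin: centre of its underside; z up along its axis. It starts upright on its cork pad, up to 15 mm off its centre, in a bay of rack_full.
- squat_jar: plain grey screw-lid jar, wide and the lowest: 57 mm diameter, 50 mm high; a loose closed solid cylinder, 0.03 to 0.3 kg. Origin: centre of its underside; z up along its axis. It starts upright on its cork pad, up to 15 mm off its centre, in a bay of rack_full.
- gloss_jar: white screw-lid jar, wide and the tallest: 58 mm diameter, 70 mm high; a loose closed solid cylinder, 0.03 to 0.3 kg. Origin: centre of its underside; z up along its axis. It starts upright on its cork pad, up to 15 mm off its centre, in a bay of rack_full.
- rack_full: Rack holding the row at the start, a cork pad in each bay: fixed grey plastic tray, 80 mm wide (x), 308 mm long (y), a low wire grip (30 mm high) at each end. Four 72x72 mm bays in a row, centred at x 0, y +114, +38, -38, -114 mm; bay floor 4 mm and walls 10 mm above the worktop. Origin: centre of underside; +y to the robot's left within 6 degrees.
- rack_empty: Rack empty at the start, no pads, left or right of rack_full: fixed grey plastic tray, 80 mm wide (x), 308 mm long (y), a low wire grip (30 mm high) at each end. Four 72x72 mm bays in a row, centred at x 0, y +114, +38, -38, -114 mm; bay floor 4 mm and walls 10 mm above the worktop. Origin: centre of underside; +y to the robot's left within 6 degrees.
- pad_drop_bottle: the fixed cork pad, 69x69x3 mm, under the drop_bottle at the start; all four pads look the same. It stays in its bay of rack_full, centred, and so marks which bay the drop_bottle came from. Origin: centre of its underside, 4 mm above the worktop.
- pad_sealer_jar: the fixed cork pad, 69x69x3 mm, under the sealer_jar at the start; all four pads look the same. It stays in its bay of rack_full, centred, and so marks which bay the sealer_jar came from. Origin: centre of its underside, 4 mm above the worktop.
- pad_squat_jar: the fixed cork pad, 69x69x3 mm, under the squat_jar at the start; all four pads look the same. It stays in its bay of rack_full, centred, and so marks which bay the squat_jar came from. Origin: centre of its underside, 4 mm above the worktop.
- pad_gloss_jar: the fixed cork pad, 69x69x3 mm, under the gloss_jar at the start; all four pads look the same. It stays in its bay of rack_full, centred, and so marks which bay the gloss_jar came from. Origin: centre of its underside, 4 mm above the worktop.
- model_right: bystander: white plaster jaw model, 54x68x29 mm, loose on the worktop behind the right part of the work; origin at the centre of its underside
- polish_bar: bystander: whitish polishing bar, 28x72x26 mm, loose on the worktop behind the right-hand rack; origin at the centre of its underside
- tray_metal: bystander: metal impression tray, 78x67x14 mm, loose on the worktop behind the right-hand rack; origin at the centre of its underside
- model_trimmer: bystander: the heavy plaster trimmer with a black motor and a white disc housing, fixed on the worktop behind the work, 300 mm tall. It is an obstacle to a gripper or wrist swinging across: it fills y from -0.07 to 0.30 m, x from 0.59 m on. Origin: centre of its underside.

How it is judged (in metres and radians):
At the end, for the whole second after the job is handed in: Each container stands upright (within 0.1 rad) on the floor of the rack_empty bay whose place mirrors the bay it came from (left end to right end and so on), within 14 mm of the bay's centre along each of the rack's axes, let go and at rest (((y of pad_drop_bottle in the frame of rack_full between 0.094 and 0.134 m and y of drop_bottle in the frame of rack_empty between -0.128 and -0.1 m) or (y of pad_drop_bottle in the frame of rack_full between 0.018 and 0.058 m and y of drop_bottle in the frame of rack_empty between -0.052 and -0.024 m) or (y of pad_drop_bottle in the frame of rack_full between -0.058 and -0.018 m and y of drop_bottle in the frame of rack_empty between 0.024 and 0.052 m) or (y of pad_drop_bottle in the frame of rack_full between -0.134 and -0.094 m and y of drop_bottle in the frame of rack_empty between 0.1 and 0.128 m)) and x of drop_bottle in the frame of rack_empty between -0.014 and 0.014 m and z of drop_bottle in the frame of rack_empty between 0.001 and 0.007 m and angle between each of drop_bottle, sealer_jar, squat_jar, gloss_jar's own z axis and vertical below 0.1 rad and linear speed of each of drop_bottle, sealer_jar, squat_jar, gloss_jar below 0.02 m/s and ((y of pad_sealer_jar in the frame of rack_full between 0.094 and 0.134 m and y of sealer_jar in the frame of rack_empty between -0.128 and -0.1 m) or (y of pad_sealer_jar in the frame of rack_full between 0.018 and 0.058 m and y of sealer_jar in the frame of rack_empty between -0.052 and -0.024 m) or (y of pad_sealer_jar in the frame of rack_full between -0.058 and -0.018 m and y of sealer_jar in the frame of rack_empty between 0.024 and 0.052 m) or (y of pad_sealer_jar in the frame of rack_full between -0.134 and -0.094 m and y of sealer_jar in the frame of rack_empty between 0.1 and 0.128 m)) and x of sealer_jar in the frame of rack_empty between -0.014 and 0.014 m and z of sealer_jar in the frame of rack_empty between 0.001 and 0.007 m and ((y of pad_squat_jar in the frame of rack_full between 0.094 and 0.134 m and y of squat_jar in the frame of rack_empty between -0.128 and -0.1 m) or (y of pad_squat_jar in the frame of rack_full between 0.018 and 0.058 m and y of squat_jar in the frame of rack_empty between -0.052 and -0.024 m) or (y of pad_squat_jar in the frame of rack_full between -0.058 and -0.018 m and y of squat_jar in the frame of rack_empty between 0.024 and 0.052 m) or (y of pad_squat_jar in the frame of rack_full between -0.134 and -0.094 m and y of squat_jar in the frame of rack_empty between 0.1 and 0.128 m)) and x of squat_jar in the frame of rack_empty between -0.014 and 0.014 m and z of squat_jar in the frame of rack_empty between 0.001 and 0.007 m and ((y of pad_gloss_jar in the frame of rack_full between 0.094 and 0.134 m and y of gloss_jar in the frame of rack_empty between -0.128 and -0.1 m) or (y of pad_gloss_jar in the frame of rack_full between 0.018 and 0.058 m and y of gloss_jar in the frame of rack_empty between -0.052 and -0.024 m) or (y of pad_gloss_jar in the frame of rack_full between -0.058 and -0.018 m and y of gloss_jar in the frame of rack_empty between 0.024 and 0.052 m) or (y of pad_gloss_jar in the frame of rack_full between -0.134 and -0.094 m and y of gloss_jar in the frame of rack_empty between 0.1 and 0.128 m)) and x of gloss_jar in the frame of rack_empty between -0.014 and 0.014 m and z of gloss_jar in the frame of rack_empty between 0.001 and 0.007 m); the robot touches nothing.
It fails at once if a container is tipped over (more than 45 degrees from upright) (angle between any of drop_bottle, sealer_jar, squat_jar, gloss_jar's own z axis and vertical above 0.785 rad).
It fails at once if a bystander is pushed away (more than 25 mm) (distance of any of model_right, polish_bar, tray_metal from where it was at the start of the episode above 0.025 m).
It also fails if it takes over 115 s, if anything falls off the work surface, if the arm or the gripper's body presses on something with over 40 N, if the wrist force passes 120 N, or if a joint passes its speed limit or range.

ROBOT

A 6-joint arm with a two-finger parallel gripper is mounted at the origin on a cart in front of the work surface, level with it; the furniture and walls round the work are solid. World frame = base frame: x ahead of the robot, y to its left, z up, the work surface at z = 0. Lengths are in m, angles in degrees, forces in N, time in s.
With the tool pointing down it reaches from about 0.4 to 0.825 m from the base axis. Payload 7 kg.
Tool frame: the origin (TCP) lies on the centre line of the jaws, within the pads' length; the fingertips stand manip.tips_ahead ahead of it and the grasp point (between the pads) lies 5 mm behind it (manip.tips_ahead is the distance from the TCP to the fingertips, in m); z points along the fingers, y is the line along which they close (so a half turn about z gives the same grasp; the last joint's range is limited). The gripper opens to 85 mm and grips with 20 to 120 N. Pads are 22 mm wide; open, the fingers measure 114 mm over their backs; the gripper's body (76 mm by 85 mm) begins 54 mm behind the grasp point. The pads swing forward as they close: fully open they stand 13 mm farther back than shut.
Start: joints at [80.163, 20.546, 0.682, 0, -70.136, -16.507], TCP at [0.3, 0.605, 0.245] pointing down, gripper open.
Joint ranges: [-176.03, 176.03], [-82.01, 121.73], [-58.28, 71.71], [-173.87, 95.51], [-174.79, -0.11], [-173.66, 173.66]. Speed limits (degrees/s): [136.94, 136.94, 172.46, 180, 180, 180].

INTERFACE

Orientations are given as a 3x3 rotation matrix whose columns are the frame's x, y, z axes.
In Python, from station import manip, grab_frame, get_calibration gives the robot as it stands.
- The arm moves only by the tool arm_command, never from a script. Its argument "motion" is a list of rows, each an object with "xyz": the shift along the tool's x, y, z in units of 40 mm (1.0 is 40 mm), a list of three; "dr": the turn, a rotation vector about the tool's x, y, z in units of 5 degrees (1.0 is 5 degrees), a list of three; "jaw": the gripper command: -1 is fully open, 1 is shut, values between are in proportion. A call has 1 to 12 rows; each row shifts and turns the commanded pose from where the row before left it, along the tool's axes as they then stand; what a row does not reach is not made up. A row lasts 1/8 s, in which the tool goes at most 62.5 mm and 10.7 degrees, less where a joint would pass 70% of its speed; a pose out of reach is approached as far as the arm can. A call is refused whole if a number of a shift passes 1 or a number of a turn 1, either way. A call with a gripper value outside its range is refused whole. The fingers move at their own pace and stop on an object; "grip_force" is the grip in N (left out, the last holds). Time passes only in rows, so rows that do not move let the fingers close. It gives the time, the measured TCP pose, the force, the opening and the grip force at its end, in the units of the state.
- manip.state(): the state, without advancing time (a new reading comes with each control period).
- grab_frame(name): name is "scene" or "top"; returns the picture (384x512x3 uint8, red, green, blue); there is no depth.
- get_calibration(name): a dict with "K" (3x3 intrinsics, pixels), "world_to_cam" (4x4, takes a point from world to camera coordinates). Camera axes: x right, y up, looking along -z (the intrinsics and any distortion apply to the point x, -y, -z); pixel columns grow to the right and rows downward; lengths in m; the calibration is good to about 2 mm. A picture is of the moment at which its call begins. get_calibration takes no time and is no camera call.
- manip.finish_job(): hands the job in; it is judged then, once.
The state is a dict: "clock": time; "q": joint angles; "joint_velocities": joint speeds; "joint_efforts": joint torques, N m; "position": TCP position; "orientation": TCP orientation; "wrist_force": force on the tool from outside, world axes, zero at the start; "wrist_torque": the same for the moment, N m; "width": opening from 0.0 (shut) to 1.0 (fully open); "grip_force": force on a finger pad.
Only numpy, scipy, OpenCV 4.12 (cv2) and the standard library are available. Lean on these libraries where they do the work, as an engineer would, in place of code of your own. Each camera call takes 0.05 s, during which the arm holds its last target. There are 200 camera calls.

## Working session

There is one attempt and no reset: what is moved stays moved. The work goes in short steps, Python scripts to look and compute and a tool call to move; the robot and the scene stay as the last step left them, time stands still between calls to the robot, and variables do not carry over. Pictures are saved under pics/ and viewed, at most 14 in all, crops included, and the job is handed in when it is done.

Besides the shell and the picture viewer there is one more tool, called as a command line: name --argument value ..., lists and objects as JSON in quotes. arm_command: Moves the arm, as the interface text tells. Its arguments: {"type":"object","properties":{"motion":{"type":"array"},"grip_force":{"type":"number"}},"required":["motion"]}

```bash
ls; mkdir -p pics
python3 - <<'E'
from station import manip, grab_frame, get_calibration
import cv2
print(manip.tips_ahead, manip.state())
for n in("scene","top"):
    cv2.imwrite(f"pics/{n}0.png",cv2.resize(grab_frame(n)[:,:,::-1],(768,576),interpolation=cv2.INTER_CUBIC)); print(get_calibration(n))
E
```

```text
pics
0.014 {'clock': 0.0, 'q': array([ 8.01617291e+01,  2.05909714e+01,  6.32927287e-01, -1.94890820e-02,
       -7.01347673e+01, -1.65079871e+01]), 'joint_velocities': array([ 0.00273365,  0.00222394, -0.01026107,  0.00813594,  0.02912805,
        0.02580405]), 'joint_efforts': array([ 1.14934719e-04, -5.83321059e+01,  2.93410581e+01,  6.93652153e+00,
       -6.05410678e-03,  1.03668660e-05]), 'position': array([0.29937178, 0.60446877, 0.24436444]), 'orientation': array([[ 8.96077050e-01, -4.43898152e-01, -5.91982610e-04],
       [-4.43898520e-01, -8.96075738e-01, -1.54136228e-03],
       [ 1.53746614e-04,  1.64395957e-03, -9.99998637e-01]]), 'wrist_force': array([-0.02981753,  0.28207256, -0.20151024]), 'wrist_torque': array([0.02694669, 0.02347766, 0.00143539]), 'grip_force': 0.0, 'width': 0.9962313349622955}
{'K': array([[496.5047592 ,   0.        , 258.86500245],
       [  0.        , 496.5047592 , 188.23889597],
       [  0.        ,   0.        ,   1.        ]]), 'world_to_cam': array([[-0.48271822, -0.87568403,  0.01267264,  0.21761824],
       [ 0.36404303, -0.18747483,  0.91231895, -0.27241605],
       [-0.79652733,  0.44500636,  0.40928418, -1.27479136],
       [ 0.        ,  0.        ,  0.        ,  1.        ]])}
{'K': array([[386.11413927,   0.        , 258.18434023],
       [  0.        , 386.11413927, 188.63023443],
       [  0.        ,   0.        ,   1.        ]]), 'world_to_cam': array([[-0.05382937, -0.9985479 , -0.00211792, -0.0616059 ],
       [ 0.97430762, -0.05298692,  0.21889961, -0.57803023],
       [-0.21869397,  0.00971972,  0.97574509, -1.03674098],
       [ 0.        ,  0.        ,  0.        ,  1.        ]])}
```

View pics/top0.png

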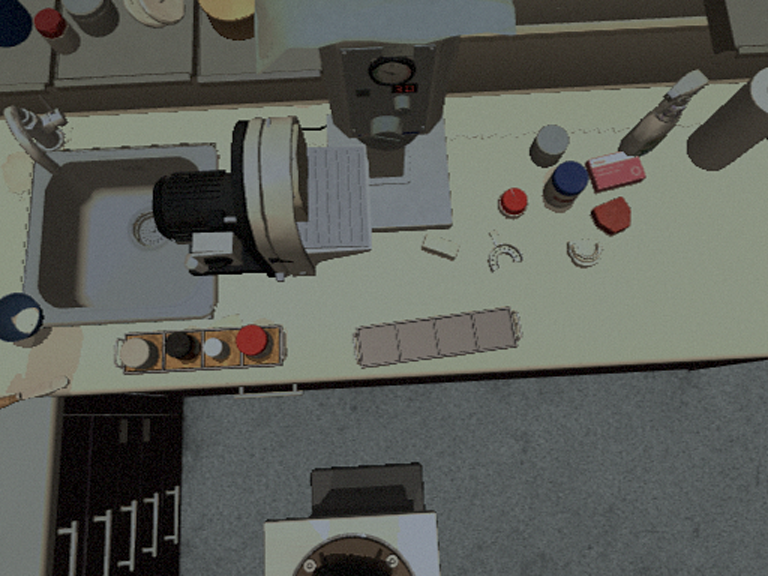

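View pics/scene0.png

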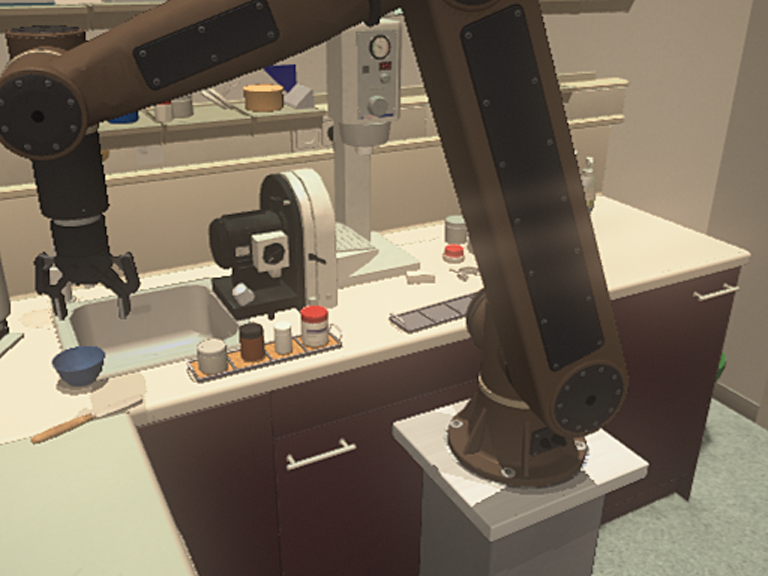

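The top view shows the full rack on the left with, from left to right, the grey squat jar (138,352), the amber jar (181,345), the slim white bottle (215,348) and the red-lidded gloss jar (252,340). The empty rack is centred near (438,337). The scene view confirms this order and shows the arm on the left. Next I'll zoom in on both racks.

```bash
cat > h.py <<'E'
from station import manip, grab_frame, get_calibration
import numpy as np, cv2
def proj(n,P):
    c=get_calibration(n);p=np.c_[np.atleast_2d(P),np.ones(len(np.atleast_2d(P)))]@c["world_to_cam"].T
    u=p[:,:3]*[1,-1,-1]@c["K"].T; return u[:,:2]/u[:,2:]
def back(n,uv,z):
    c=get_calibration(n);M=c["world_to_cam"];uv=np.atleast_2d(uv)
    d=np.c_[uv,np.ones(len(uv))]@np.linalg.inv(c["K"]).T*[1,-1,-1]
    d=d@M[:3,:3];o=-M[:3,:3].T@M[:3,3]
    return o+d*((z-o[2])/d[:,2])[:,None]
def crop(img,x,y,w,h,s): return cv2.resize(img[y:y+h,x:x+w,::-1],None,fx=s,fy=s,interpolation=cv2.INTER_CUBIC)
E
python3 - <<'E'
from h import *
g=grab_frame("top")
cv2.imwrite("pics/z1.png",np.vstack([crop(g,75,210,120,45,6),crop(g,232,202,120,45,6)]))
print(proj("top",[[.3,.605,.245]])*1.5, proj("scene",[[.3,.605,.245]])*1.5)
E
```

```text
[[-73.67336887 461.38545948]] [[ 92.87913215 316.9243543 ]]
```

View pics/z1.png

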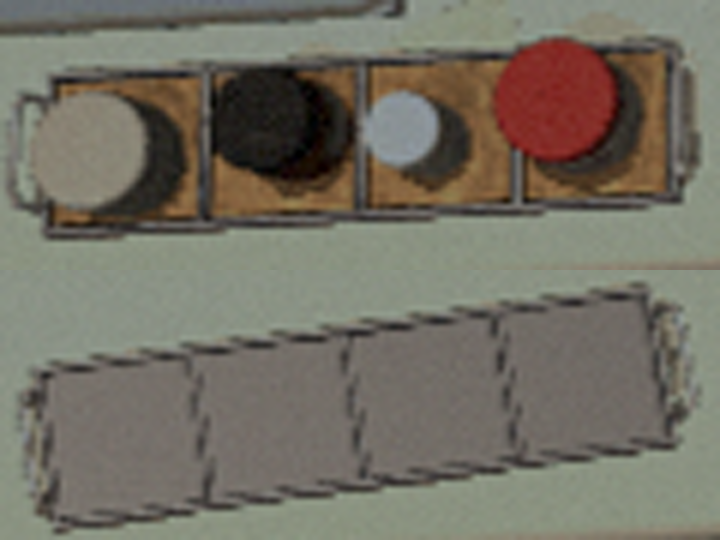

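The zoom shows four round lids, centred at about (91,151), (262,118), (402,129) and (558,99). The empty rack's corners are at about (45,368), (645,290), (675,445) and (52,525).

```bash
cat > m.py <<'E'
from h import *
from scipy.optimize import least_squares
raw=lambda p,o:(np.array(p,float)+.5)/6-.5+o
def rack(px,o):
    W=back("top",raw(px,o),.010)
    L=np.array([[.04,.154],[.04,-.154],[-.04,-.154],[-.04,.154]])
    f=lambda q:(L@np.array([[np.cos(q[2]),np.sin(q[2])],[-np.sin(q[2]),np.cos(q[2])]])+q[:2]-W[:,:2]).ravel()
    r=least_squares(f,[.5,0,0]); print("rack",r.x.round(4),np.degrees(r.x[2]).round(2),"res mm",(r.fun*1e3).round(1)); return r.x
def bays(q): return np.array([[q[0]-np.sin(q[2])*y,q[1]+np.cos(q[2])*y] for y in(.114,.038,-.038,-.114)])
F=rack([(53,78),(672,47),(680,200),(47,232)],[75,210])
E=rack([(45,98),(645,20),(675,175),(52,255)],[232,202])
print("bays F",bays(F).round(4).tolist(),"\nbays E",bays(E).round(4).tolist())
names=["squat","sealer","drop","gloss"];H=[.05,.064,.058,.07];R=[57,50,39,61];D=[57,49,36,58]
C=[]
for n,p,h,r,d,b in zip(names,[(91,151),(262,118),(402,129),(558,99)],H,R,D,bays(F)):
    a=back("top",raw([p,(p[0]-r,p[1]),(p[0]+r,p[1])],[75,210]),h+.007)
    C.append(a[0]);print(n,a[0].round(4),"off pad mm",((a[0][:2]-b)*1e3).round(1),"dia",(1e3*np.linalg.norm(a[2]-a[1])).round(1),"nom",d)
if __name__=="__main__":
  # overlay on scene
  g=grab_frame("scene")[:,:,::-1].copy();g=cv2.resize(g,None,fx=3,fy=3,interpolation=cv2.INTER_CUBIC)
  t=np.linspace(0,2*np.pi,40)
  for c,d,h in zip(C,D,H):
    for z in(.007,.007+h):
      P=np.c_[c[0]+d/2e3*np.cos(t),c[1]+d/2e3*np.sin(t),0*t+z]
      cv2.polylines(g,[np.int32(proj("scene",P)*3)],True,(255,0,255),1)
  for q in(F,E):
    P=[[q[0]+np.cos(q[2])*x-np.sin(q[2])*y,q[1]+np.sin(q[2])*x+np.cos(q[2])*y,.01] for x,y in((.04,.154),(.04,-.154),(-.04,-.154),(-.04,.154))]
    cv2.polylines(g,[np.int32(proj("scene",P)*3)],True,(255,255,0),1)
  cv2.imwrite("pics/ov.png",g[540:800,350:1100])
E
python3 m.py
```

```text
rack [ 0.4737  0.2727 -0.0021] -0.12 res mm [ 2.3  1.5  2.8 -3.4 -2.3 -0.3 -2.8  2.2]
rack [ 0.4737 -0.183   0.0728] 4.17 res mm [ 1.6  5.9  1.3 -3.6 -1.4 -2.4 -1.5  0.1]
bays F [[0.474, 0.3867], [0.4738, 0.3107], [0.4737, 0.2347], [0.4735, 0.1587]] 
bays E [[0.4654, -0.0693], [0.4709, -0.1451], [0.4765, -0.2209], [0.482, -0.2967]]
squat [0.469  0.3847 0.057 ] off pad mm [-5. -2.] dia 53.2 nom 57
sealer [0.4782 0.3004 0.071 ] off pad mm [  4.4 -10.3] dia 46.2 nom 49
drop [0.4704 0.2376 0.065 ] off pad mm [-3.3  2.9] dia 36.2 nom 36
gloss [0.4788 0.1625 0.077 ] off pad mm [5.3 3.8] dia 56.1 nom 58
```

View pics/ov.png

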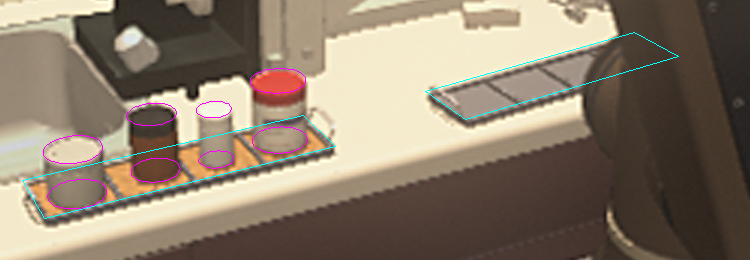

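The overlay matches the lids, jar bases and racks to within a few mm. I'll turn the tool so the jaws close along world x, which keeps the fingers clear of neighbouring jars.

arm_command --motion '[{"xyz":[0,0,0],"dr":[0,0,1],"jaw":-1},{"xyz":[0,0,0],"dr":[0,0,1],"jaw":-1},{"xyz":[0,0,0],"dr":[0,0,1],"jaw":-1},{"xyz":[0,0,0],"dr":[0,0,1],"jaw":-1},{"xyz":[0,0,0],"dr":[0,0,1],"jaw":-1},{"xyz":[0,0,0],"dr":[0,0,1],"jaw":-1},{"xyz":[0,0,0],"dr":[0,0,1],"jaw":-1},{"xyz":[0,0,0],"dr":[0,0,1],"jaw":-1},{"xyz":[0,0,0],"dr":[0,0,1],"jaw":-1},{"xyz":[0,0,0],"dr":[0,0,1],"jaw":-1},{"xyz":[0,0,0],"dr":[0,0,1],"jaw":-1},{"xyz":[0,0,0],"dr":[0,0,0.72],"jaw":-1}]' --grip_force 30

```text
clock: 1.7
position: [0.2995, 0.6048, 0.245]
orientation: [[0.086, -0.996, -0.0], [-0.996, -0.086, -0.001], [0.0, 0.0, -1.0]]
wrist_force: [-0.1, -0.1, -0.0]
width: 0.998
grip_force: 0.0
```

```bash
cat > to.py <<'E'
import sys; from h import *
s=manip.state();R=s["orientation"]
d=np.array([float(v) for v in sys.argv[1:4]])-s["position"]
print("t",round(s["clock"],2),"p",s["position"].round(4),"F",s["wrist_force"].round(1),"w",round(s["width"],3),"g",round(s["grip_force"],1))
print("units tool",(R.T@d/.04).round(2),"turn to yaw0 (units of 5deg tool xyz)",
 (cv2.Rodrigues(R.T@np.array([[0,-1,0],[-1,0,0],[0,0,-1.]]))[0].ravel()*180/np.pi/5).round(2), "q",s["q"].round(0))
E
python3 to.py .469 .385 .160
```

```text
t 1.7 p [0.2995 0.6048 0.245 ] F [-0.1 -0.1 -0. ] w 0.998 g 0.0
units tool [ 5.84 -3.75  2.13] turn to yaw0 (units of 5deg tool xyz) [ 0.   -0.01  0.98] q [ 80.  21.   1.  -0. -70. -75.]
```

arm_command --motion '[{"xyz":[0,0,0],"dr":[0,0,0.98],"jaw":-1},{"xyz":[0.785,-0.605,0.304],"dr":[0,0,0],"jaw":-1},{"xyz":[0.785,-0.605,0.304],"dr":[0,0,0],"jaw":-1},{"xyz":[0.785,-0.605,0.304],"dr":[0,0,0],"jaw":-1},{"xyz":[0.785,-0.605,0.304],"dr":[0,0,0],"jaw":-1},{"xyz":[0.785,-0.605,0.304],"dr":[0,0,0],"jaw":-1},{"xyz":[0.785,-0.605,0.304],"dr":[0,0,0],"jaw":-1},{"xyz":[0.785,-0.605,0.304],"dr":[0,0,0],"jaw":-1},{"xyz":[0,0,0],"dr":[0,0,0],"jaw":-1},{"xyz":[0,0,0],"dr":[0,0,0],"jaw":-1}]'

```text
clock: 2.95
position: [0.4697, 0.3856, 0.1603]
orientation: [[0.002, -1.0, 0.0], [-1.0, -0.002, 0.0], [-0.0, -0.0, -1.0]]
wrist_force: [0.3, 0.7, 0.5]
width: 1.0
grip_force: 0.0
```

```bash
python3 to.py .469 .385 .034
```

```text
t 2.95 p [0.4697 0.3856 0.1603] F [0.3 0.7 0.5] w 1.0 g 0.0
units tool [0.01 0.02 3.16] turn to yaw0 (units of 5deg tool xyz) [-0.    0.    0.02] q [ 58.  18. -15.   0. -57. -58.]
```

arm_command --motion '[{"xyz":[0,0,0.7],"dr":[0,0,0],"jaw":-1},{"xyz":[0,0,0.7],"dr":[0,0,0],"jaw":-1},{"xyz":[0,0,0.7],"dr":[0,0,0],"jaw":-1},{"xyz":[0,0,0.6],"dr":[0,0,0],"jaw":-1},{"xyz":[0,0,0.46],"dr":[0,0,0],"jaw":-1},{"xyz":[0,0,0],"dr":[0,0,0],"jaw":-0.2},{"xyz":[0,0,0],"dr":[0,0,0],"jaw":0.2},{"xyz":[0,0,0],"dr":[0,0,0],"jaw":0.2},{"xyz":[0,0,0],"dr":[0,0,0],"jaw":0.2},{"xyz":[0,0,0],"dr":[0,0,0],"jaw":0.2}]' --grip_force 30

```text
clock: 4.2
position: [0.4697, 0.386, 0.0345]
orientation: [[0.003, -1.0, 0.001], [-1.0, -0.003, 0.001], [-0.001, -0.001, -1.0]]
wrist_force: [-2.9, 0.6, 3.3]
width: 0.654
grip_force: 32.7
```

```bash
python3 to.py .482 -.297 .034
```

```text
t 4.2 p [0.4697 0.386  0.0345] F [-2.9  0.6  3.3] w 0.654 g 32.7
units tool [ 1.708e+01 -2.600e-01 -1.000e-02] turn to yaw0 (units of 5deg tool xyz) [-0.01  0.01  0.03] q [ 58.  26. -22.  -0. -42. -58.]
```

arm_command --motion '[{"xyz":[0,0,-0.5],"dr":[0,0,0],"jaw":0.4},{"xyz":[0,0,-0.8],"dr":[0,0,0],"jaw":0.4},{"xyz":[0,0,-0.9],"dr":[0,0,0],"jaw":0.4},{"xyz":[0,0,-0.8],"dr":[0,0,0],"jaw":0.4},{"xyz":[0.4,0,0],"dr":[0,0,0],"jaw":0.4},{"xyz":[0.8,0,0],"dr":[0,0,0],"jaw":0.4},{"xyz":[0.9,0,0],"dr":[0,0,0],"jaw":0.4},{"xyz":[0.9,0,0],"dr":[0,0,0],"jaw":0.4},{"xyz":[0.9,0,0],"dr":[0,0,0],"jaw":0.4},{"xyz":[0.9,0,0],"dr":[0,0,0],"jaw":0.4},{"xyz":[0.9,0,0],"dr":[0,0,0],"jaw":0.4},{"xyz":[0.9,0,0],"dr":[0,0,0],"jaw":0.4}]'

```text
clock: 5.7
position: [0.4692, 0.1194, 0.1528]
orientation: [[0.002, -1.0, -0.002], [-1.0, -0.002, -0.001], [0.001, 0.002, -1.0]]
wrist_force: [0.5, 0.3, -1.5]
width: 0.659
grip_force: 32.8
```

```bash
python3 to.py .482 -.297 .154
```

```text
t 5.7 p [0.4692 0.1194 0.1528] F [ 0.5  0.3 -1.5] w 0.659 g 32.8
units tool [10.41 -0.3  -0.02] turn to yaw0 (units of 5deg tool xyz) [ 0.02 -0.01  0.03] q [ 38.   7. -30.  -0. -52. -37.]
```

arm_command --motion '[{"xyz":[0.9,0,0],"dr":[0,0,0],"jaw":0.4},{"xyz":[0.9,0,0],"dr":[0,0,0],"jaw":0.4},{"xyz":[0.9,0,0],"dr":[0,0,0],"jaw":0.4},{"xyz":[0.9,0,0],"dr":[0,0,0],"jaw":0.4},{"xyz":[0.9,0,0],"dr":[0,0,0],"jaw":0.4},{"xyz":[0.9,0,0],"dr":[0,0,0],"jaw":0.4},{"xyz":[0.9,0,0],"dr":[0,0,0],"jaw":0.4},{"xyz":[0.9,-0.1,0],"dr":[0,0,0],"jaw":0.4},{"xyz":[0.9,-0.1,0],"dr":[0,0,0],"jaw":0.4},{"xyz":[0.9,-0.1,0],"dr":[0,0,0],"jaw":0.4},{"xyz":[0.9,0,0],"dr":[0,0,0],"jaw":0.4},{"xyz":[0.5,0,0],"dr":[0,0,0],"jaw":0.4}]'

```text
clock: 7.2
position: [0.482, -0.2959, 0.1525]
orientation: [[0.001, -1.0, -0.002], [-1.0, -0.001, 0.001], [-0.001, 0.002, -1.0]]
wrist_force: [0.2, -0.7, -1.1]
width: 0.662
grip_force: 32.8
```

arm_command --motion '[{"xyz":[0,0,0],"dr":[0,0,0],"jaw":0.4},{"xyz":[0,0,0],"dr":[0,0,0],"jaw":0.4}]'

```text
clock: 7.45
position: [0.4829, -0.2939, 0.1533]
orientation: [[0.002, -1.0, -0.001], [-1.0, -0.002, 0.0], [-0.0, 0.001, -1.0]]
wrist_force: [-0.4, 0.1, -1.9]
width: 0.656
grip_force: 32.8
```

```bash
python3 to.py .482 -.297 .034
python3 - <<'E'
from h import *
g=grab_frame("top"); cv2.imwrite("pics/p1.png",crop(g,220,190,140,80,5))
E
```

```text
t 7.45 p [ 0.4829 -0.2939  0.1533] F [-0.4  0.1 -1.9] w 0.656 g 32.8
units tool [0.08 0.02 2.98] turn to yaw0 (units of 5deg tool xyz) [0.01 0.01 0.03] q [-12.  15. -20.  -0. -55.  12.]
```

View pics/p1.png

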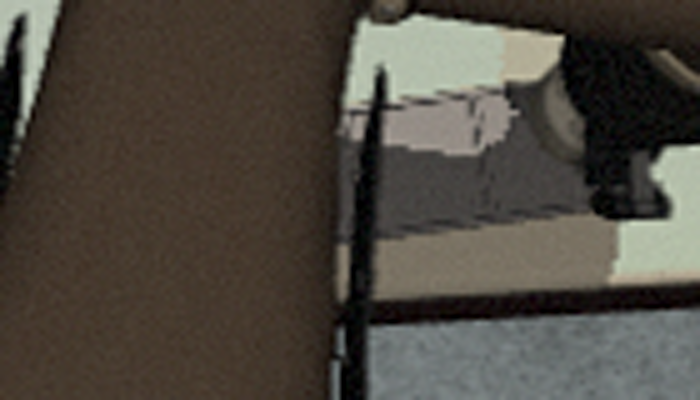

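The arm hides most of the bay in this view, and only the jar at about (570,110) shows, over the rack's right end. The measured pose is on target, so I'll lower to the bay floor.

arm_command --motion '[{"xyz":[0.08,0,0.6],"dr":[0,0,0],"jaw":0.4},{"xyz":[0,0,0.8],"dr":[0,0,0],"jaw":0.4},{"xyz":[0,0,0.8],"dr":[0,0,0],"jaw":0.4},{"xyz":[0,0,0.5],"dr":[0,0,0],"jaw":0.4},{"xyz":[0,0,0.2],"dr":[0,0,0],"jaw":0.4},{"xyz":[0,0,0.12],"dr":[0,0,0],"jaw":0.4},{"xyz":[0,0,0],"dr":[0,0,0],"jaw":0.4},{"xyz":[0,0,0],"dr":[0,0,0],"jaw":0.4}]'

```text
clock: 8.5
position: [0.4839, -0.2977, 0.0338]
orientation: [[0.003, -1.0, 0.001], [-1.0, -0.003, -0.0], [0.0, -0.001, -1.0]]
wrist_force: [-0.0, 0.0, -2.5]
width: 0.659
grip_force: 32.7
```

```bash
python3 to.py .482 -.297 .0315
```

```text
t 8.5 p [ 0.4839 -0.2977  0.0338] F [-0.   0.  -2.5] w 0.659 g 32.7
units tool [-0.02  0.05  0.06] turn to yaw0 (units of 5deg tool xyz) [-0.02 -0.    0.03] q [-12.  23. -27.   0. -39.  12.]
```

Down 2.4 mm more, open the jaws, then lift.

arm_command --motion '[{"xyz":[0,0.04,0.06],"dr":[0,0,0],"jaw":0.4},{"xyz":[0,0,0],"dr":[0,0,0],"jaw":0.4},{"xyz":[0,0,0],"dr":[0,0,0],"jaw":-1},{"xyz":[0,0,0],"dr":[0,0,0],"jaw":-1},{"xyz":[0,0,0],"dr":[0,0,0],"jaw":-1},{"xyz":[0,0,0],"dr":[0,0,0],"jaw":-1},{"xyz":[0,0,-0.4],"dr":[0,0,0],"jaw":-1},{"xyz":[0,0,-0.8],"dr":[0,0,0],"jaw":-1},{"xyz":[0,0,-0.9],"dr":[0,0,0],"jaw":-1},{"xyz":[0,0,-0.9],"dr":[0,0,0],"jaw":-1}]'

```text
clock: 9.75
position: [0.4818, -0.2977, 0.1529]
orientation: [[0.003, -1.0, 0.001], [-1.0, -0.003, -0.0], [0.0, -0.001, -1.0]]
wrist_force: [0.1, 0.3, -0.7]
width: 0.996
grip_force: 0.0
```

```bash
python3 to.py .478 .300 .154
```

```text
t 9.75 p [ 0.4818 -0.2977  0.1529] F [ 0.1  0.3 -0.7] w 0.996 g 0.0
units tool [-14.94   0.05  -0.03] turn to yaw0 (units of 5deg tool xyz) [-0.01 -0.    0.03] q [-12.  15. -20.   0. -55.  12.]
```

arm_command --motion '[{"xyz":[-0.5,0,0],"dr":[0,0,0],"jaw":-1},{"xyz":[-1,0,0],"dr":[0,0,0],"jaw":-1},{"xyz":[-1,0,0],"dr":[0,0,0],"jaw":-1},{"xyz":[-1,0,0],"dr":[0,0,0],"jaw":-1},{"xyz":[-1,0,0],"dr":[0,0,0],"jaw":-1},{"xyz":[-1,0,0],"dr":[0,0,0],"jaw":-1},{"xyz":[-1,0,0],"dr":[0,0,0],"jaw":-1},{"xyz":[-1,0,0],"dr":[0,0,0],"jaw":-1},{"xyz":[-1,0,0],"dr":[0,0,0],"jaw":-1},{"xyz":[-1,0,0],"dr":[0,0,0],"jaw":-1},{"xyz":[-1,0,0],"dr":[0,0,0],"jaw":-1},{"xyz":[-1,0,0],"dr":[0,0,0],"jaw":-1}]'

```text
clock: 11.25
position: [0.4798, 0.1638, 0.1508]
orientation: [[0.003, -1.0, -0.0], [-1.0, -0.003, 0.0], [-0.0, 0.0, -1.0]]
wrist_force: [0.2, -0.1, -0.9]
width: 0.998
grip_force: 0.0
```

arm_command --motion '[{"xyz":[-1,0,0],"dr":[0,0,0],"jaw":-1},{"xyz":[-1,0,0],"dr":[0,0,0],"jaw":-1},{"xyz":[-1,0,0],"dr":[0,0,0],"jaw":-1},{"xyz":[-0.44,0,0],"dr":[0,0,0],"jaw":-1},{"xyz":[0,0,0],"dr":[0,0,0],"jaw":-1},{"xyz":[0,0,0],"dr":[0,0,0],"jaw":-1}]'

```text
clock: 12.0
position: [0.4798, 0.2992, 0.1505]
orientation: [[0.002, -1.0, -0.001], [-1.0, -0.002, -0.0], [0.0, 0.001, -1.0]]
wrist_force: [0.4, 0.6, 1.0]
width: 0.994
grip_force: 0.0
```

```bash
python3 to.py .478 .300 .042
python3 - <<'E'
from h import *
g=grab_frame("top"); s=grab_frame("scene")
cv2.imwrite("pics/p2.png",np.vstack([crop(g,220,190,140,60,5),crop(s,110,150,140,60,5)]))
E
```

```text
t 12.0 p [0.4798 0.2992 0.1505] F [0.4 0.6 1. ] w 0.994 g 0.0
units tool [-0.02  0.04  2.71] turn to yaw0 (units of 5deg tool xyz) [ 0.01 -0.    0.03] q [ 52.  15. -21.  -0. -54. -52.]
```

View pics/p2.png

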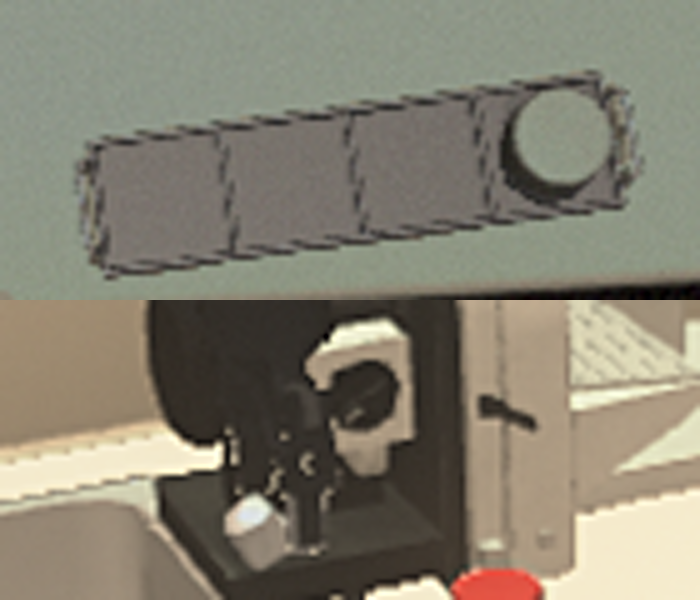

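The squat jar stands in the right end bay with its lid at (563,137). I'll check its offset and grasp the amber jar.

Run:
```python
from h import *
raw=lambda x,y:[220+(x+.5)/5-.5,190+(y+.5)/5-.5]
c=back("top",[raw(563,137)],.054)[0]; print("jar",c.round(4))
# end bay's corners at wall top: mean of bay quad
q=back("top",[raw(478,95),raw(603,73),raw(626,205),raw(493,220)],.010); print("bay",q.mean(0).round(4))
```

```text
jar [ 0.4826 -0.2976  0.054 ]
bay [ 0.4827 -0.2981  0.01  ]
```

arm_command --motion '[{"xyz":[0,0.04,0.6],"dr":[0,0,0],"jaw":-1},{"xyz":[0,0,0.7],"dr":[0,0,0],"jaw":-1},{"xyz":[0,0,0.7],"dr":[0,0,0],"jaw":-1},{"xyz":[0,0,0.7],"dr":[0,0,0],"jaw":-1},{"xyz":[0,0,0],"dr":[0,0,0],"jaw":-0.2},{"xyz":[0,0,0],"dr":[0,0,0],"jaw":0.2},{"xyz":[0,0,0],"dr":[0,0,0],"jaw":0.4},{"xyz":[0,0,0],"dr":[0,0,0],"jaw":0.5},{"xyz":[0,0,0],"dr":[0,0,0],"jaw":0.5}]'

```text
clock: 13.22
position: [0.4791, 0.3004, 0.0439]
orientation: [[0.003, -1.0, 0.001], [-1.0, -0.003, 0.001], [-0.001, -0.001, -1.0]]
wrist_force: [-0.8, -0.8, 7.6]
width: 0.565
grip_force: 31.8
```

arm_command --motion '[{"xyz":[0,0,-0.5],"dr":[0,0,0],"jaw":0.6},{"xyz":[0,0,-0.8],"dr":[0,0,0],"jaw":0.6},{"xyz":[0,0,-0.9],"dr":[0,0,0],"jaw":0.6},{"xyz":[0,0,-0.8],"dr":[0,0,0],"jaw":0.6},{"xyz":[0.4,0,0],"dr":[0,0,0],"jaw":0.6},{"xyz":[0.8,0,0],"dr":[0,0,0],"jaw":0.6},{"xyz":[0.9,0,0],"dr":[0,0,0],"jaw":0.6},{"xyz":[0.9,0,0],"dr":[0,0,0],"jaw":0.6},{"xyz":[0.9,0,0],"dr":[0,0,0],"jaw":0.6},{"xyz":[0.9,0,0],"dr":[0,0,0],"jaw":0.6},{"xyz":[0.9,0,0],"dr":[0,0,0],"jaw":0.6},{"xyz":[0.9,0,0],"dr":[0,0,0],"jaw":0.6}]'

```text
clock: 14.72
position: [0.4782, 0.0342, 0.1617]
orientation: [[0.002, -1.0, -0.001], [-1.0, -0.002, -0.0], [0.0, 0.001, -1.0]]
wrist_force: [-0.2, -0.3, -0.5]
width: 0.566
grip_force: 31.6
```

arm_command --motion '[{"xyz":[0.9,0,0],"dr":[0,0,0],"jaw":0.6},{"xyz":[0.9,0,0],"dr":[0,0,0],"jaw":0.6},{"xyz":[0.9,0,0],"dr":[0,0,0],"jaw":0.6},{"xyz":[0.9,0,0],"dr":[0,0,0],"jaw":0.6},{"xyz":[0.9,0,0],"dr":[0,0,0],"jaw":0.6},{"xyz":[0.9,0,0],"dr":[0,0,0],"jaw":0.6},{"xyz":[0.6,0,0],"dr":[0,0,0],"jaw":0.6},{"xyz":[0.4,0,0],"dr":[0,0,0],"jaw":0.6},{"xyz":[0,0,0],"dr":[0,0,0],"jaw":0.6},{"xyz":[0,0,0],"dr":[0,0,0],"jaw":0.6}]'

```text
clock: 15.98
position: [0.4797, -0.2196, 0.1623]
orientation: [[0.003, -1.0, -0.0], [-1.0, -0.003, 0.0], [-0.0, 0.0, -1.0]]
wrist_force: [0.7, -0.1, -0.8]
width: 0.564
grip_force: 31.6
```

```bash
python3 to.py .4765 -.2212 .0415
```

```text
t 15.97 p [ 0.4797 -0.2196  0.1623] F [ 0.7 -0.1 -0.8] w 0.564 g 31.6
units tool [0.04 0.08 3.02] turn to yaw0 (units of 5deg tool xyz) [0.01 0.   0.03] q [ -3.  11. -24.  -0. -55.   3.]
```

arm_command --motion '[{"xyz":[0.04,0.08,0.6],"dr":[0,0,0],"jaw":0.6},{"xyz":[0,0,0.8],"dr":[0,0,0],"jaw":0.6},{"xyz":[0,0,0.8],"dr":[0,0,0],"jaw":0.6},{"xyz":[0,0,0.5],"dr":[0,0,0],"jaw":0.6},{"xyz":[0,0,0.2],"dr":[0,0,0],"jaw":0.6},{"xyz":[0,0,0.1],"dr":[0,0,0],"jaw":0.6},{"xyz":[0,0,0],"dr":[0,0,0],"jaw":0.6},{"xyz":[0,0,0],"dr":[0,0,0],"jaw":0.6}]'

```text
clock: 16.98
position: [0.4773, -0.2217, 0.0434]
orientation: [[0.003, -1.0, 0.001], [-1.0, -0.003, -0.0], [0.0, -0.001, -1.0]]
wrist_force: [-0.4, 0.0, -0.5]
width: 0.568
grip_force: 31.5
```

arm_command --motion '[{"xyz":[0,0,0.06],"dr":[0,0,0],"jaw":0.6},{"xyz":[0,0,0],"dr":[0,0,0],"jaw":0.6},{"xyz":[0,0,0],"dr":[0,0,0],"jaw":-1},{"xyz":[0,0,0],"dr":[0,0,0],"jaw":-1},{"xyz":[0,0,0],"dr":[0,0,0],"jaw":-1},{"xyz":[0,0,0],"dr":[0,0,0],"jaw":-1},{"xyz":[0,0,-0.4],"dr":[0,0,0],"jaw":-1},{"xyz":[0,0,-0.8],"dr":[0,0,0],"jaw":-1},{"xyz":[0,0,-0.9],"dr":[0,0,0],"jaw":-1},{"xyz":[0,0,-0.9],"dr":[0,0,0],"jaw":-1}]'

```text
clock: 18.23
position: [0.4766, -0.2216, 0.1612]
orientation: [[0.003, -1.0, -0.0], [-1.0, -0.003, 0.0], [-0.0, 0.0, -1.0]]
wrist_force: [0.7, -0.6, -0.3]
width: 0.998
grip_force: 0.0
```

```bash
python3 to.py .4704 .2376 .160
```

```text
t 18.23 p [ 0.4766 -0.2216  0.1612] F [ 0.7 -0.6 -0.3] w 0.998 g 0.0
units tool [-11.48   0.12   0.03] turn to yaw0 (units of 5deg tool xyz) [0.   0.   0.03] q [ -4.  11. -25.  -0. -55.   4.]
```

arm_command --motion '[{"xyz":[-0.96,0,0],"dr":[0,0,0],"jaw":-1},{"xyz":[-0.96,0,0],"dr":[0,0,0],"jaw":-1},{"xyz":[-0.96,0,0],"dr":[0,0,0],"jaw":-1},{"xyz":[-0.96,0,0],"dr":[0,0,0],"jaw":-1},{"xyz":[-0.96,0,0],"dr":[0,0,0],"jaw":-1},{"xyz":[-0.96,0,0],"dr":[0,0,0],"jaw":-1},{"xyz":[-0.96,0,0],"dr":[0,0,0],"jaw":-1},{"xyz":[-0.96,0,0],"dr":[0,0,0],"jaw":-1},{"xyz":[-0.96,0.05,0],"dr":[0,0,0],"jaw":-1},{"xyz":[-0.96,0.06,0],"dr":[0,0,0],"jaw":-1},{"xyz":[-0.96,0,0],"dr":[0,0,0],"jaw":-1},{"xyz":[-0.92,0,0],"dr":[0,0,0],"jaw":-1}]'

```text
clock: 19.73
position: [0.4709, 0.2389, 0.1602]
orientation: [[0.003, -1.0, 0.0], [-1.0, -0.003, 0.0], [-0.0, -0.0, -1.0]]
wrist_force: [0.7, 0.1, -0.1]
width: 0.999
grip_force: 0.0
```

arm_command --motion '[{"xyz":[0,0,0],"dr":[0,0,0],"jaw":-1},{"xyz":[0,0,0],"dr":[0,0,0],"jaw":-1}]'

```text
clock: 19.98
position: [0.4708, 0.2373, 0.1599]
orientation: [[0.003, -1.0, -0.001], [-1.0, -0.003, -0.001], [0.001, 0.001, -1.0]]
wrist_force: [-0.3, -0.4, 0.8]
width: 0.998
grip_force: 0.0
```

```bash
python3 to.py .4704 .2376 .042
python3 - <<'E'
from h import *
cv2.imwrite("pics/p3.png",crop(grab_frame("top"),75,190,280,70,2.8))
E
```

```text
t 19.98 p [0.4708 0.2373 0.1599] F [-0.3 -0.4  0.8] w 0.998 g 0.0
units tool [-0.01  0.01  2.95] turn to yaw0 (units of 5deg tool xyz) [ 0.01 -0.01  0.04] q [ 48.  11. -25.  -0. -54. -48.]
```

View pics/p3.png

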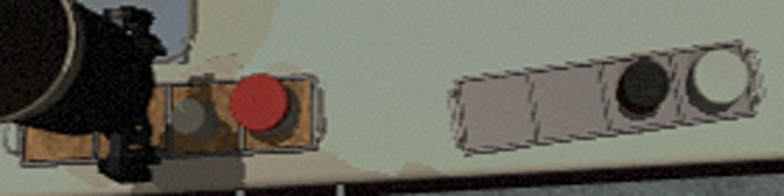

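The amber and squat jars stand in the two right-hand bays (dark lid at (643,85), pale lid at (718,77)). The gripper is over the bottle, and the gloss jar's red lid is at (260,101).

arm_command --motion '[{"xyz":[0,0,0.6],"dr":[0,0,0],"jaw":-1},{"xyz":[0,0,0.8],"dr":[0,0,0],"jaw":-1},{"xyz":[0,0,0.8],"dr":[0,0,0],"jaw":-1},{"xyz":[0,0,0.6],"dr":[0,0,0],"jaw":-1},{"xyz":[0,0,0.28],"dr":[0,0,0],"jaw":-0.6},{"xyz":[0,0,0],"dr":[0,0,0],"jaw":-0.2},{"xyz":[0,0,0],"dr":[0,0,0],"jaw":0},{"xyz":[0,0,0],"dr":[0,0,0],"jaw":0.1},{"xyz":[0,0,0],"dr":[0,0,0],"jaw":0.2},{"xyz":[0,0,0],"dr":[0,0,0],"jaw":0.4},{"xyz":[0,0,0],"dr":[0,0,0],"jaw":0.5},{"xyz":[0,0,0],"dr":[0,0,0],"jaw":0.5}]'

```text
clock: 21.52
position: [0.4715, 0.2379, 0.038]
orientation: [[0.003, -1.0, 0.001], [-1.0, -0.003, 0.001], [-0.001, -0.001, -1.0]]
wrist_force: [-2.6, -0.9, 5.8]
width: 0.417
grip_force: 29.6
```

```bash
python3 to.py .471 -.1452 .034
```

```text
t 21.52 p [0.4715 0.2379 0.038 ] F [-2.6 -0.9  5.8] w 0.417 g 29.6
units tool [9.58 0.04 0.09] turn to yaw0 (units of 5deg tool xyz) [-0.01  0.01  0.04] q [ 48.  20. -32.   0. -38. -48.]
```

arm_command --motion '[{"xyz":[0,0,-0.5],"dr":[0,0,0],"jaw":0.7},{"xyz":[0,0,-0.8],"dr":[0,0,0],"jaw":0.7},{"xyz":[0,0,-0.9],"dr":[0,0,0],"jaw":0.7},{"xyz":[0,0,-0.8],"dr":[0,0,0],"jaw":0.7},{"xyz":[0.4,0,0],"dr":[0,0,0],"jaw":0.7},{"xyz":[0.8,0,0],"dr":[0,0,0],"jaw":0.7},{"xyz":[0.9,0,0],"dr":[0,0,0],"jaw":0.7},{"xyz":[0.9,0,0],"dr":[0,0,0],"jaw":0.7},{"xyz":[0.9,0,0],"dr":[0,0,0],"jaw":0.7},{"xyz":[0.9,0,0],"dr":[0,0,0],"jaw":0.7},{"xyz":[0.9,0,0],"dr":[0,0,0],"jaw":0.7},{"xyz":[0.9,0,0],"dr":[0,0,0],"jaw":0.7}]'

```text
clock: 23.02
position: [0.471, -0.028, 0.1564]
orientation: [[0.003, -1.0, -0.001], [-1.0, -0.003, -0.0], [0.0, 0.001, -1.0]]
wrist_force: [0.6, 0.3, -1.2]
width: 0.413
grip_force: 30.1
```

arm_command --motion '[{"xyz":[0.9,0,0],"dr":[0,0,0],"jaw":0.7},{"xyz":[0.9,0,0],"dr":[0,0,0],"jaw":0.7},{"xyz":[0.7,0,0],"dr":[0,0,0],"jaw":0.7},{"xyz":[0.45,0,0],"dr":[0,0,0],"jaw":0.7},{"xyz":[0,0,0],"dr":[0,0,0],"jaw":0.7},{"xyz":[0,0,0],"dr":[0,0,0],"jaw":0.7}]'

```text
clock: 23.78
position: [0.4717, -0.1443, 0.1566]
orientation: [[0.002, -1.0, -0.001], [-1.0, -0.002, 0.0], [-0.0, 0.001, -1.0]]
wrist_force: [-0.4, 0.0, -1.0]
width: 0.412
grip_force: 30.1
```

```bash
python3 to.py .471 -.1452 .035
```

```text
t 23.77 p [ 0.4717 -0.1443  0.1566] F [-0.4  0.  -1. ] w 0.412 g 30.1
units tool [0.02 0.02 3.04] turn to yaw0 (units of 5deg tool xyz) [0.01 0.   0.03] q [  6.   8. -29.  -0. -53.  -6.]
```

arm_command --motion '[{"xyz":[0.02,0.02,0.6],"dr":[0,0,0],"jaw":0.7},{"xyz":[0,0,0.8],"dr":[0,0,0],"jaw":0.7},{"xyz":[0,0,0.8],"dr":[0,0,0],"jaw":0.7},{"xyz":[0,0,0.5],"dr":[0,0,0],"jaw":0.7},{"xyz":[0,0,0.2],"dr":[0,0,0],"jaw":0.7},{"xyz":[0,0,0.1],"dr":[0,0,0],"jaw":0.7},{"xyz":[0,0,0],"dr":[0,0,0],"jaw":0.7},{"xyz":[0,0,0],"dr":[0,0,0],"jaw":0.7}]'

```text
clock: 24.78
position: [0.4719, -0.1452, 0.0377]
orientation: [[0.003, -1.0, 0.001], [-1.0, -0.003, 0.0], [-0.0, -0.001, -1.0]]
wrist_force: [0.1, 0.1, 0.1]
width: 0.41
grip_force: 30.1
```

arm_command --motion '[{"xyz":[0,0,0.06],"dr":[0,0,0],"jaw":0.7},{"xyz":[0,0,0],"dr":[0,0,0],"jaw":0.7},{"xyz":[0,0,0],"dr":[0,0,0],"jaw":-0.1},{"xyz":[0,0,0],"dr":[0,0,0],"jaw":-1},{"xyz":[0,0,0],"dr":[0,0,0],"jaw":-1},{"xyz":[0,0,0],"dr":[0,0,0],"jaw":-1},{"xyz":[0,0,-0.4],"dr":[0,0,0],"jaw":-1},{"xyz":[0,0,-0.8],"dr":[0,0,0],"jaw":-1},{"xyz":[0,0,-0.9],"dr":[0,0,0],"jaw":-1},{"xyz":[0,0,-0.9],"dr":[0,0,0],"jaw":-1}]'

```text
clock: 26.02
position: [0.4711, -0.1453, 0.1557]
orientation: [[0.003, -1.0, -0.0], [-1.0, -0.003, -0.0], [0.0, 0.0, -1.0]]
wrist_force: [0.9, 0.4, 0.0]
width: 0.994
grip_force: 0.0
```

```bash
python3 to.py .4788 .1625 .160
```

```text
t 26.02 p [ 0.4711 -0.1453  0.1557] F [0.9 0.4 0. ] w 0.994 g 0.0
units tool [-7.69 -0.21 -0.11] turn to yaw0 (units of 5deg tool xyz) [ 0.   -0.    0.03] q [  6.   8. -29.  -0. -53.  -6.]
```

arm_command --motion '[{"xyz":[-0.85,0,-0.1],"dr":[0,0,0],"jaw":-1},{"xyz":[-0.85,0,0],"dr":[0,0,0],"jaw":-1},{"xyz":[-0.85,0,0],"dr":[0,0,0],"jaw":-1},{"xyz":[-0.85,0,0],"dr":[0,0,0],"jaw":-1},{"xyz":[-0.85,0,0],"dr":[0,0,0],"jaw":-1},{"xyz":[-0.85,0,0],"dr":[0,0,0],"jaw":-1},{"xyz":[-0.85,-0.1,0],"dr":[0,0,0],"jaw":-1},{"xyz":[-0.85,-0.1,0],"dr":[0,0,0],"jaw":-1},{"xyz":[-0.85,0,0],"dr":[0,0,0],"jaw":-1},{"xyz":[0,0,0],"dr":[0,0,0],"jaw":-1},{"xyz":[0,0,0],"dr":[0,0,0],"jaw":-1}]'

```text
clock: 27.4
position: [0.4782, 0.1605, 0.1584]
orientation: [[0.003, -1.0, -0.001], [-1.0, -0.003, -0.0], [0.0, 0.001, -1.0]]
wrist_force: [-0.4, -0.2, -0.4]
width: 1.003
grip_force: 0.0
```

```bash
python3 to.py .4788 .1625 .044
python3 - <<'E'
from h import *
cv2.imwrite("pics/p4.png",crop(grab_frame("top"),75,190,280,70,2.8))
E
```

```text
t 27.4 p [0.4782 0.1605 0.1584] F [-0.4 -0.2 -0.4] w 1.003 g 0.0
units tool [-0.05 -0.02  2.86] turn to yaw0 (units of 5deg tool xyz) [ 0.01 -0.    0.04] q [ 41.   9. -27.  -0. -54. -41.]
```

View pics/p4.png

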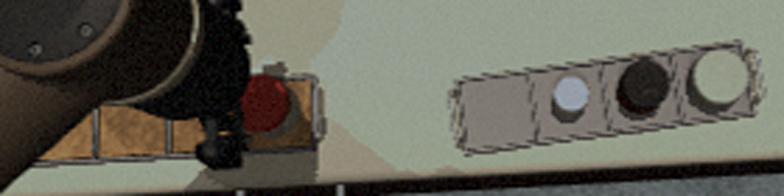

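The bottle stands in its bay with its lid at (570,93), and the gripper is over the red lid at (265,101). Grasping the gloss jar.

arm_command --motion '[{"xyz":[-0.05,0,0.6],"dr":[0,0,0],"jaw":-1},{"xyz":[0,0,0.8],"dr":[0,0,0],"jaw":-1},{"xyz":[0,0,0.8],"dr":[0,0,0],"jaw":-1},{"xyz":[0,0,0.66],"dr":[0,0,0],"jaw":-1},{"xyz":[0,0,0],"dr":[0,0,0],"jaw":-0.6},{"xyz":[0,0,0],"dr":[0,0,0],"jaw":-0.2},{"xyz":[0,0,0],"dr":[0,0,0],"jaw":0},{"xyz":[0,0,0],"dr":[0,0,0],"jaw":0.2},{"xyz":[0,0,0],"dr":[0,0,0],"jaw":0.4},{"xyz":[0,0,0],"dr":[0,0,0],"jaw":0.4}]'

```text
clock: 28.7
position: [0.4788, 0.163, 0.0448]
orientation: [[0.003, -1.0, 0.001], [-1.0, -0.003, 0.0], [-0.0, -0.001, -1.0]]
wrist_force: [-2.2, -0.2, 5.6]
width: 0.67
grip_force: 33.2
```

```bash
python3 to.py .4655 -.0695 .044
```

```text
t 28.7 p [0.4788 0.163  0.0448] F [-2.2 -0.2  5.6] w 0.67 g 33.2
units tool [5.81 0.35 0.02] turn to yaw0 (units of 5deg tool xyz) [-0.01  0.    0.03] q [ 41.  18. -35.   0. -38. -41.]
```

arm_command --motion '[{"xyz":[0,0,-0.5],"dr":[0,0,0],"jaw":0.4},{"xyz":[0,0,-0.8],"dr":[0,0,0],"jaw":0.4},{"xyz":[0,0,-0.9],"dr":[0,0,0],"jaw":0.4},{"xyz":[0,0,-0.8],"dr":[0,0,0],"jaw":0.4},{"xyz":[0.5,0,0],"dr":[0,0,0],"jaw":0.4},{"xyz":[0.9,0.1,0],"dr":[0,0,0],"jaw":0.4},{"xyz":[0.9,0.1,0],"dr":[0,0,0],"jaw":0.4},{"xyz":[0.9,0.1,0],"dr":[0,0,0],"jaw":0.4},{"xyz":[0.9,0,0],"dr":[0,0,0],"jaw":0.4},{"xyz":[0.9,0,0],"dr":[0,0,0],"jaw":0.4},{"xyz":[0.6,0,0],"dr":[0,0,0],"jaw":0.4},{"xyz":[0.2,0,0],"dr":[0,0,0],"jaw":0.4}]'

```text
clock: 30.2
position: [0.4659, -0.071, 0.1629]
orientation: [[0.0, -1.0, -0.002], [-1.0, -0.0, -0.0], [0.0, 0.002, -1.0]]
wrist_force: [-0.3, 0.6, -2.4]
width: 0.671
grip_force: 33.4
```

arm_command --motion '[{"xyz":[0,0,0],"dr":[0,0,0],"jaw":0.4},{"xyz":[0,0,0],"dr":[0,0,0],"jaw":0.4}]'

```text
clock: 30.45
position: [0.467, -0.0689, 0.1639]
orientation: [[0.003, -1.0, -0.0], [-1.0, -0.003, 0.0], [-0.0, 0.0, -1.0]]
wrist_force: [0.3, -0.1, -3.1]
width: 0.671
grip_force: 33.4
```

```bash
python3 to.py .4655 -.0695 .0418
```

```text
t 30.45 p [ 0.467  -0.0689  0.1639] F [ 0.3 -0.1 -3.1] w 0.671 g 33.4
units tool [0.02 0.04 3.05] turn to yaw0 (units of 5deg tool xyz) [0.   0.   0.03] q [ 16.   6. -31.  -0. -54. -15.]
```

arm_command --motion '[{"xyz":[0.02,0.04,0.6],"dr":[0,0,0],"jaw":0.4},{"xyz":[0,0,0.8],"dr":[0,0,0],"jaw":0.4},{"xyz":[0,0,0.8],"dr":[0,0,0],"jaw":0.4},{"xyz":[0,0,0.5],"dr":[0,0,0],"jaw":0.4},{"xyz":[0,0,0.2],"dr":[0,0,0],"jaw":0.4},{"xyz":[0,0,0.1],"dr":[0,0,0],"jaw":0.4},{"xyz":[0,0,0],"dr":[0,0,0],"jaw":0.4},{"xyz":[0,0,0],"dr":[0,0,0],"jaw":0.4}]'

```text
clock: 31.45
position: [0.4661, -0.0699, 0.0449]
orientation: [[0.003, -1.0, 0.001], [-1.0, -0.003, 0.0], [-0.0, -0.001, -1.0]]
wrist_force: [0.5, -0.1, -3.9]
width: 0.668
grip_force: 33.3
```

arm_command --motion '[{"xyz":[0,0,0.065],"dr":[0,0,0],"jaw":0.4},{"xyz":[0,0,0],"dr":[0,0,0],"jaw":0.4},{"xyz":[0,0,0],"dr":[0,0,0],"jaw":-1},{"xyz":[0,0,0],"dr":[0,0,0],"jaw":-1},{"xyz":[0,0,0],"dr":[0,0,0],"jaw":-1},{"xyz":[0,0,0],"dr":[0,0,0],"jaw":-1},{"xyz":[0,0,-0.4],"dr":[0,0,0],"jaw":-1},{"xyz":[0,0,-0.8],"dr":[0,0,0],"jaw":-1},{"xyz":[0,0,-0.9],"dr":[0,0,0],"jaw":-1},{"xyz":[0,0,-0.9],"dr":[0,0,0],"jaw":-1}]'

```text
clock: 32.7
position: [0.4654, -0.0701, 0.1627]
orientation: [[0.003, -1.0, -0.0], [-1.0, -0.003, -0.0], [0.0, 0.0, -1.0]]
wrist_force: [0.9, 0.3, -0.0]
width: 1.004
grip_force: 0.0
```

arm_command --motion '[{"xyz":[-0.9,0,0],"dr":[0,0,0],"jaw":-1},{"xyz":[-0.9,0,0],"dr":[0,0,0],"jaw":-1},{"xyz":[-0.9,0,0],"dr":[0,0,0],"jaw":-1},{"xyz":[-0.9,0,0],"dr":[0,0,0],"jaw":-1},{"xyz":[-0.9,0,0],"dr":[0,0,0],"jaw":-1},{"xyz":[-0.9,0,0],"dr":[0,0,0],"jaw":-1},{"xyz":[-0.9,0,0],"dr":[0,0,0],"jaw":-1},{"xyz":[0,0,0],"dr":[0,0,0],"jaw":-1},{"xyz":[0,0,0],"dr":[0,0,0],"jaw":-1}]'

```text
clock: 33.83
position: [0.4645, 0.1816, 0.1613]
orientation: [[0.003, -1.0, -0.001], [-1.0, -0.003, -0.0], [0.0, 0.001, -1.0]]
wrist_force: [-0.0, -1.2, -1.0]
width: 1.002
grip_force: 0.0
```

Run:
```python
from h import *
g=grab_frame("top"); s=grab_frame("scene")
cv2.imwrite("pics/p5.png",np.vstack([crop(g,222,190,140,58,5),crop(s,220,160,140,58,5)]))
```

```text
(no output)
```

View pics/p5.png

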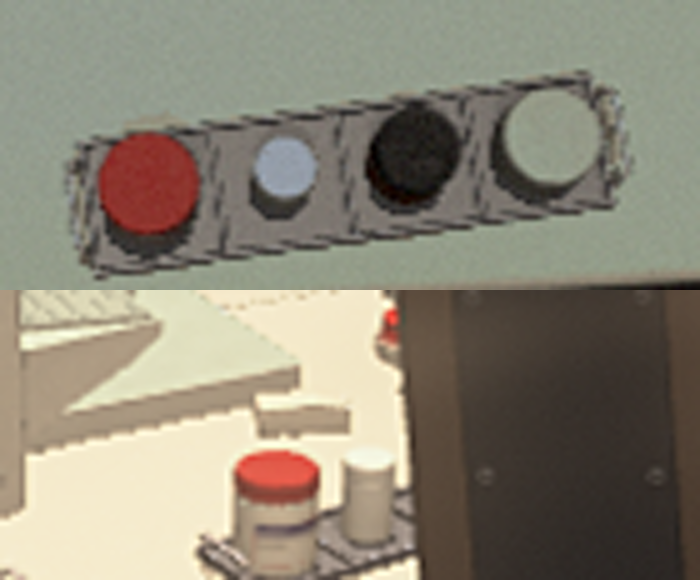

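All four stand upright in the empty rack. The lids, left to right, are red (149,183), white (285,167), black (415,150) and grey (552,137). I'll check the offsets numerically and hand in if they are good.

Run:
```python
from h import *
raw=lambda x,y:[222+(x+.5)/5-.5,190+(y+.5)/5-.5]
B=np.array([[.4654,-.0693],[.4709,-.1451],[.4765,-.2209],[.482,-.2967]]);ok=1
for p,h,b in zip([(149,183),(285,167),(415,150),(552,137)],[.07,.058,.064,.05],B):
    d=1e3*(back("top",[raw(*p)],h+.004)[0,:2]-b);print(d.round(1));ok&=abs(d).max()<8
if ok: print(manip.finish_job())
```

```text
[1.  1.1]
[1.8 0.5]
[1.  3.7]
[ 0.6 -0.3]
the job is handed in; nothing more can be done
None
```

The job is handed in: all four containers stand upright in the empty rack in reverse order, each measured within 4 mm of its bay centre, after about 34 s of the 115 s allowed.

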